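# Ready the air-humidity meter: seat its filter cap and hold it upright

## Robot

A 7-joint arm with a two-finger parallel gripper is mounted at the origin on the work surface. World frame = base frame: x ahead of the robot, y to its left, z up, the work surface at z = 0. Lengths are in mm, angles in rad, forces in N, time in s.
With the tool pointing down it reaches from about 400 to 875 mm from the base axis. Payload 4.4 kg.
Tool frame: the origin (TCP) lies at the very end of the fingers, on their centre line; the grasp point (between the pads) lies 19 mm behind it (ctrl.grasp_offset is the distance from the TCP to the grasp point, in mm); z points along the fingers, y is the line along which they close (so a half turn about z gives the same grasp; the last joint's range is limited). The gripper opens to 85 mm and grips with 20 to 120 N. Pads are 22 mm wide; open, the fingers measure 114 mm over their backs; the gripper's body (76 mm by 85 mm) begins 54 mm behind the grasp point. The pads swing forward as they close: fully open they stand 13 mm farther back than shut.
Start: joints at [1.113, 0.628, 0.038, 1.517, -0.027, 0.996, -0.02], TCP at [248.232, -600.748, 231.313] pointing down, gripper open.
Joint ranges: [-3.06, 3.06], [-0.37, 2.12], [-1.25, 1.32], [0.18, 2.47], [-1.1, 4.24], [0.23, 1.98], [-2.94, 2.94]. Speed limits (rad/s): [2.57, 2.57, 3.14, 3.14, 3.14, 3.14, 3.14].

## Interface

Orientations are given as [roll, pitch, yaw] about the fixed x, y, z axes, in that order (R = Rz(yaw) Ry(pitch) Rx(roll)).
In Python, from cell import status, cams, ctrl gives the robot as it stands.
- The arm moves only by the tool move_arm, never from a script. Its argument "plan" is a list of rows, each a list of 3 entries, a list of its own where there are three numbers: the shift along the world's x, y, z in mm, then the turn, a rotation vector about the world's x, y, z in degrees, then the opening, from 0 (shut) to 1 (fully open). In form: [[[x, y, z], [wx, wy, wz], gripper], ...]. A call has 1 to 10 rows; each row shifts and turns the commanded pose from where the row before left it; what a row does not reach is not made up. A row lasts 1/8 s, in which the tool goes at most 62.5 mm and 10.7 degrees, less where a joint would pass 70% of its speed; a pose out of reach is approached as far as the arm can. A call with a gripper value outside its range is refused whole. The fingers move at their own pace and stop on an object; the grip force is fixed at half the most. Time passes only in rows, so rows that do not move let the fingers close. It gives the time, the measured TCP pose, the force, the opening and the grip force at its end, in the units of the state.
- status.read_state(): the state, without advancing time (a new reading comes with each control period).
- cams.get_image(name): name is "side" or "top"; returns the picture (384x512x3 uint8, blue, green, red); there is no depth.
- cams.camera_params(name): a dict with "K" (3x3 intrinsics, pixels), "pose" (4x4, takes a point from camera to world coordinates). Camera axes: x right, y down, z forward; pixel columns grow to the right and rows downward; lengths in mm; the calibration is good to about 2 mm. A picture is of the moment at which its call begins. camera_params takes no time and is no camera call.
- ctrl.finish_job(): hands the job in; it is judged then, once.
The state is a dict: "clock": time; "qpos": joint angles; "qd": joint speeds; "tau": joint torques, N m; "eef_pos": TCP position; "tool_rot": TCP orientation; "force": force on the tool from outside, world axes, zero at the start; "torque": the same for the moment, N m; "width": finger opening in mm; "gripper_force": force on a finger pad.
Only numpy, scipy, OpenCV 4.12 (cv2) and the standard library are available. Lean on these libraries where they do the work, as an engineer would, in place of code of your own. Each camera call takes 0.05 s, during which the arm holds its last target. There are 200 camera calls.

## Task

The longer handset with the round metal filter cap on its top is resting in one of two slanting desk docks, and its cap is standing a few millimetres proud. While the meter is still in its dock press the cap fully home, then draw the meter out, turn it upright (cap end up) and finish holding it still in the gripper, its foot at least 10 cm above the bench and touching nothing else, ready for a room-air reading. Leave the other handset, the blue logger and the vial where they are.

Things in the scene. Friction and masses are not known exactly. Their poses are not given: they have to be found in the camera images.
- meter_mid (a point): Centre of the loose meter (about 0.16 kg): a white plastic handset, case 52 mm wide (its y axis), 26 mm thick (x), 120 mm long (z). Its z axis runs along its length from foot to cap; its screen side faces its -x. It starts in the dock leaning back 43 degrees from upright: its cap end leans to the dock's +x, screen side up. Both 52 mm-apart side faces are plain, flat and free above the dock. Cylindrical steel filter cap on the top end.
- meter_grip (a point): Point on the meter's centre line 95 mm from its foot and 25 mm below the top of the case, a good place to grip across the 52 mm width; axes as meter_mid.
- meter_foot (a point): Centre of the meter's foot (lower end face), 60 mm from its centre; axes as meter_mid.
- filter_top (a point): Centre of the flat top of the meter's filter cap: cap 28 mm in diameter, 16 mm high, bevelled to a top 18 mm across, coaxial with the meter; its top is 136 mm from the foot when fully home and up to 6 mm more when proud. Axes as meter_mid.
- filter (a joint): How far the cap is pushed on along the meter's length: 0 = fully proud, 0.006 m = fully home, resting on the case. It slides with about 3.5 N of friction along the meter's axis and stays where it is left; pushing its top straight down (vertically) also drives it home.
- dock: The meter's dock, plastic, fixed to the bench. Origin at the centre of its underside; its base plate is 130 mm (x) by 66 mm (y), 12 mm high. A pocket 30 x 56 mm inside, 50 mm deep, walls 5 mm, leans 0.75 rad (43 degrees) from vertical towards the dock's +x; 66 mm wide outside. A 28 mm wide back rest goes on 32 mm farther behind the meter. The meter comes out along its own length, rising towards the dock's +x.
- dock_floor (a point): Centre of the floor of the dock's pocket, 45 mm towards the dock's -x from its origin and 34 mm above the bench.
- dock2: The other dock, the same in shape, with the other handset in it.
- spare_mid (a point): Centre of the other handset, to be left alone: white, 52 x 26 x 95 mm, blunt top without a cap, leaning in dock2.
- logger_mid (a point): Centre of a blue data logger standing on the bench, 45 x 62 x 78 mm, 36 mm above its underside; to be left alone.
- vial_mid (a point): Centre of a small closed glass vial standing on the bench, 28 mm in diameter, 55 mm high; to be left alone.
There are look-alikes about, which are no part of the job. What is shaped like the dock2 but purple or yellow is not meant. What is shaped like the part that bears meter_mid but orange is not meant.

How it is judged (in metres and radians):
On the way, in this order (a step that is already met when the one before it is completed fails the run):
1. the cap is pressed home while the meter sits in its dock (value of joint filter above 0.0048 m and distance between meter_foot and dock_floor below 0.012 m), for 0.2 s.
2. the meter is drawn clear of the dock (distance between meter_foot and dock_floor above 0.06 m and value of joint filter above 0.0045 m and contact force between meter and dock below 0.1 N), for 0.1 s.
At the end, for the whole second after the job is handed in: The meter is held by the fingers, cap end up, its length within 0.22 rad (about 12 degrees) of vertical, foot more than 100 mm above the bench, at rest, touching neither dock nor any other object, cap home to within 1.5 mm, and the other handset, logger and vial within 20 mm of where they were (all of step 2 and height (world z) of meter_foot above 0.1 m and angle between meter_mid's own z axis and vertical below 0.22 rad and contact force between meter and the fingers above 1 N and contact force between meter and dock2 below 0.1 N and contact force between meter and spare below 0.1 N and contact force between meter and logger below 0.1 N and contact force between meter and vial below 0.1 N and linear speed of meter below 0.03 m/s and angular speed of meter below 0.2 rad/s and distance of each of spare_mid, logger_mid, vial_mid from where it was at the start of the episode below 0.02 m); the arm keeps its last pose, push and grip.
It fails at once if another object is disturbed (moved over 20 mm) (distance of any of spare_mid, logger_mid, vial_mid from where it was at the start of the episode above 0.02 m).
It also fails if it takes over 45 s, if anything falls off the work surface, if the arm or the gripper's body presses on something with over 40 N, if the wrist force passes 120 N, or if a joint passes its speed limit or range.

## Working session

There is one attempt and no reset: what is moved stays moved. The work goes in short steps, Python scripts to look and compute and a tool call to move; the robot and the scene stay as the last step left them, time stands still between calls to the robot, and variables do not carry over. Pictures are saved under pics/ and viewed, at most 10 in all, crops included, and the job is handed in when it is done.

Besides the shell and the picture viewer there is one more tool, called after "Call:" as name(argument=value, ...) on one line, values as JSON. move_arm: Moves the arm, as the interface text tells. Its arguments: {"type":"object","properties":{"plan":{"type":"array","items":{"type":"array"}}},"required":["plan"]}

```bash
mkdir -p pics; python3 - <<'E'
from cell import status,cams,ctrl
import cv2,numpy as np
for n in("top","side"):
    cv2.imwrite(f"pics/{n}0.png",cams.get_image(n)); p=cams.camera_params(n); print(n,np.round(p["K"],1).tolist(),np.round(p["pose"],3).tolist())
s=status.read_state();print(s["clock"],s["eef_pos"],s["tool_rot"],s["width"],ctrl.grasp_offset)
for n in("top","side"):
    im=cv2.imread(f"pics/{n}0.png");cv2.imwrite(f"pics/{n}0b.png",cv2.resize(im,(800,600),interpolation=cv2.INTER_CUBIC))
E
```

```text
top [[356.5, 0.0, 259.9], [0.0, 356.5, 188.1], [0.0, 0.0, 1.0]] [[0.009, -0.983, 0.184, 341.106], [-1.0, -0.008, 0.007, -75.796], [-0.005, -0.185, -0.983, 1088.901], [0.0, 0.0, 0.0, 1.0]]
side [[455.9, 0.0, 253.7], [0.0, 455.9, 190.6], [0.0, 0.0, 1.0]] [[-0.804, -0.427, 0.414, 87.335], [-0.595, 0.574, -0.563, 545.251], [0.003, -0.699, -0.715, 886.155], [0.0, 0.0, 0.0, 1.0]]
0.1 [ 247.99676316 -600.20725264  230.47336122] [-3.13986006e+00  2.97057330e-05  3.91809710e-01] 85.08084073131079 18.700000000000003
```

View pics/top0b.png

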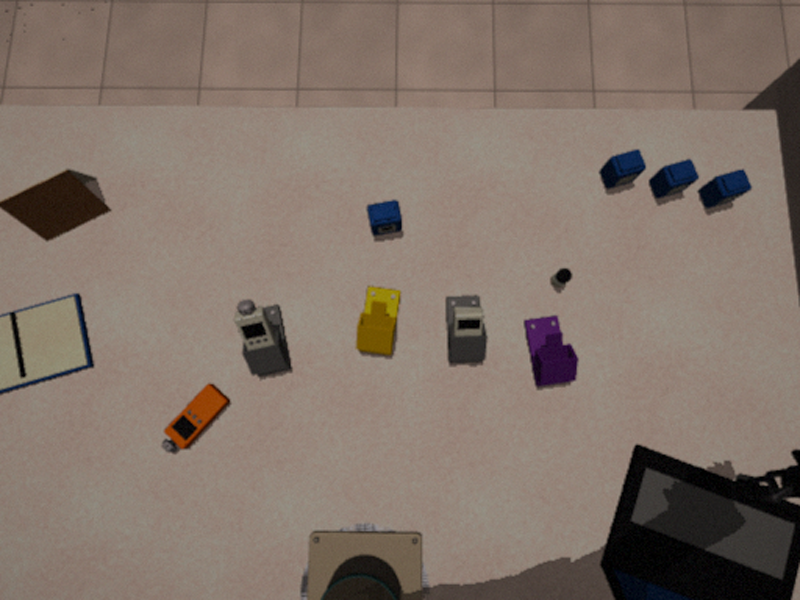

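View pics/side0b.png

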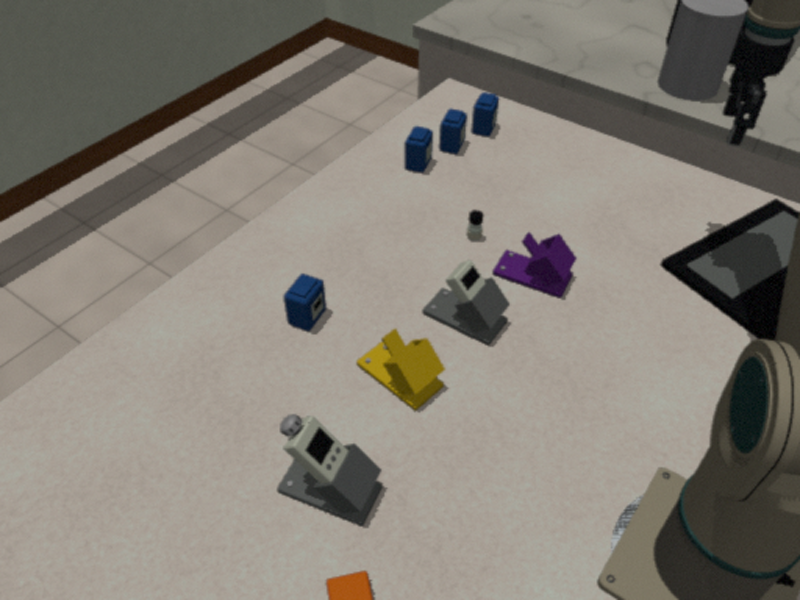

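The top view shows the capped meter leaning in a grey dock at about (260,340) of 800x600, with its cap at (247,306). The side view has its cap at (291,425). I'll enlarge both.

```bash
python3 - <<'E'
import cv2,numpy as np
a=cv2.imread("pics/top0.png")[182:247,140:200];b=cv2.imread("pics/side0.png")[255:345,170:255]
a=cv2.resize(a,(540,585),interpolation=cv2.INTER_CUBIC);b=cv2.resize(b,None,fx=6.5,fy=6.5,interpolation=cv2.INTER_CUBIC)
cv2.imwrite("pics/ca.png",a);cv2.imwrite("pics/cb.png",b);print(a.shape,b.shape)
E
```

```text
(585, 540, 3) (585, 552, 3)
```

View pics/ca.png

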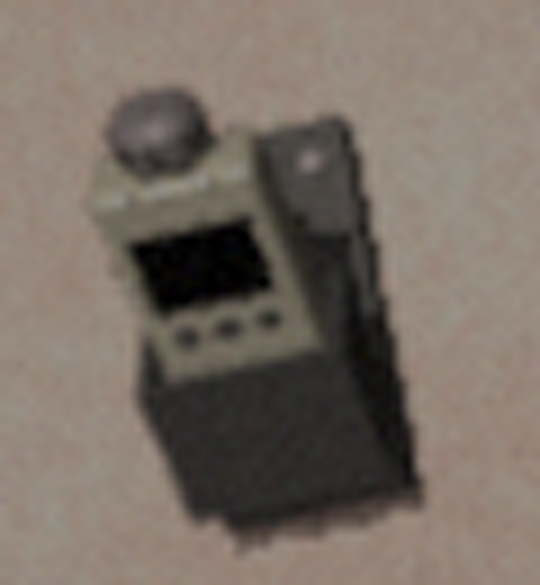

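View pics/cb.png

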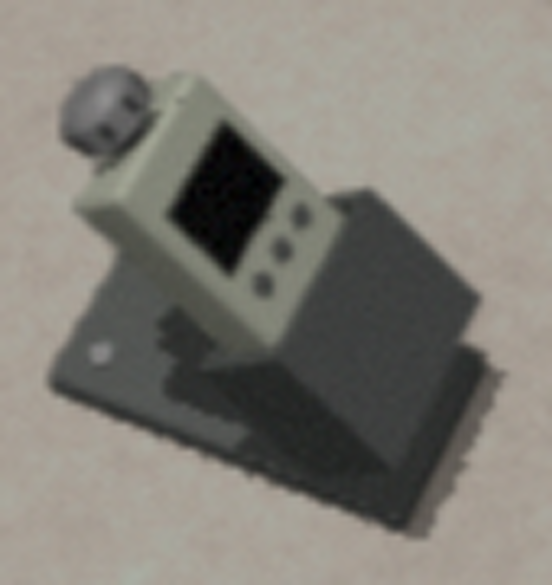

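```bash
cat > fit.py <<'E'
import numpy as np
from cell import cams
from scipy.optimize import least_squares
from scipy.spatial.transform import Rotation as R
t=.75; A=np.array([np.sin(t),0,np.cos(t)]);X=np.array([np.cos(t),0,-np.sin(t)]);Y=np.array([0,1,0]);F=np.array([-45,0,34.])
P={n:cams.camera_params(n) for n in("top","side")}
def proj(n,w):
    T=np.linalg.inv(P[n]["pose"]);c=T[:3,:3]@w+T[:3,3];q=P[n]["K"]@c;return q[:2]/q[2]
m=lambda a,x,y:F+a*A+(x+1.5)*X+y*Y
d=lambda a,x,y:F+a*A+x*X+y*Y
obs=[("top",m(120,-13,26),(100,208)),("top",m(120,-13,-26),(256,168)),("top",m(131,0,0),(158,128)),
("top",np.array([65,-33,12]),(345,120)),("top",d(50,-20,33),(147,398)),("top",d(50,-20,-33),(328,350)),("top",np.array([-65,-33,12.]),(418,490)),
("side",m(131,0,0),(107,112)),("side",np.array([65,33,8]),(55,383)),("side",np.array([-65,33,0]),(405,530)),("side",np.array([-65,-33,12]),(493,355)),
("side",m(120,-13,26),(120,207)),("side",m(120,-13,-26),(200,78)),("side",d(50,-20,-33),(370,190)),("side",m(120,13,26),(78,205))]
def pix(n,u):
    s,o=(9,(140,182)) if n=="top" else (6.5,(170,255))
    return (np.array(u)+.5)/s-.5+o
def W(p,v): return R.from_euler("z",p[2]).apply(v)+[p[0],p[1],0]
res=lambda p:np.concatenate([proj(n,W(p,v))-pix(n,u) for n,v,u in obs])
if __name__=="__main__":
    s=least_squares(res,[430,110,.2],loss="soft_l1",x_scale=[1,1,.01]);p=s.x
    print(p,"\n",np.round(res(p).reshape(-1,2),1).tolist())
    for k,v in dict(floor=F,grip=m(95,0,0),captop=m(142,0,0),mid=m(60,0,0)).items(): print(k,np.round(W(p,v),1))
    print("axis",W([0,0,p[2]],A),"X",W([0,0,p[2]],X))
E
python3 fit.py
```

```text
[4.52698260e+02 1.99217382e+02 2.32388382e-01] 
 [[-1.2, -0.5], [0.2, -0.3], [0.8, 0.3], [0.4, -1.1], [-0.8, -0.3], [2.2, -0.2], [0.1, -0.6], [0.9, 0.8], [-1.0, 0.4], [0.7, 2.3], [0.0, -0.1], [0.1, -0.7], [0.4, -1.4], [1.0, 0.3], [-1.1, 1.3]]
floor [408.9 188.9  34. ]
grip [473.  204.  102.5]
captop [504.2 211.4 136.9]
mid [449.8 198.5  76.9]
axis [0.66331571 0.15698301 0.73168887] X [ 0.71202043  0.16850967 -0.68163876]
```

Call:
move_arm(plan=[[[25, 45, 2], [0, 0, -1], 0], [[25, 45, 2], [0, 0, -1], 0], [[25, 45, 2], [0, 0, -1], 0], [[25, 45, 2], [0, 0, -1], 0], [[25, 45, 2], [0, 0, -1], 0], [[25, 45, 2], [0, 0, -1], 0], [[25, 45, 2], [0, 0, -1], 0], [[25, 45, 0], [0, 0, -1], 0], [[25, 45, 0], [0, 0, -1], 0], [[25, 45, 0], [0, 0, 0], 0]])

```text
clock: 1.35
eef_pos: [498.7, -149.2, 245.2]
tool_rot: [-3.142, 0.0, 0.234]
force: [1.0, -0.7, 0.1]
width: 0.1
gripper_force: 0.0
```

Target above the cap: (501, 211).

Call:
move_arm(plan=[[[0, 45, 0], [0, 0, 0], 0], [[0, 45, 0], [0, 0, 0], 0], [[0, 45, 0], [0, 0, 0], 0], [[0, 45, 0], [0, 0, 0], 0], [[0, 45, 0], [0, 0, 0], 0], [[0, 45, 0], [0, 0, 0], 0], [[0, 45, 0], [0, 0, 0], 0], [[1, 45, -20], [0, 0, 0], 0], [[0, 0, -30], [0, 0, 0], 0], [[0, 0, -20], [0, 0, 0], 0]])

```text
clock: 2.6
eef_pos: [498.2, 209.7, 173.7]
tool_rot: [3.141, 0.002, 0.236]
force: [0.3, 0.3, 0.2]
width: 0.0
gripper_force: 0.0
```

```bash
python3 - <<'E'
from cell import status,cams
import cv2,numpy as np
a=cams.get_image("top")[170:250,130:210];b=cams.get_image("side")[215:325,150:260]
s=status.read_state();print(s["eef_pos"],s["force"])
cv2.imwrite("pics/press.png",np.hstack([cv2.resize(x,(390,390),interpolation=cv2.INTER_CUBIC) for x in(a,b)]))
E
```

```text
[497.38447746 208.60967037 173.03006863] [-0.28388738 -0.05630135  0.24515571]
```

View pics/press.png

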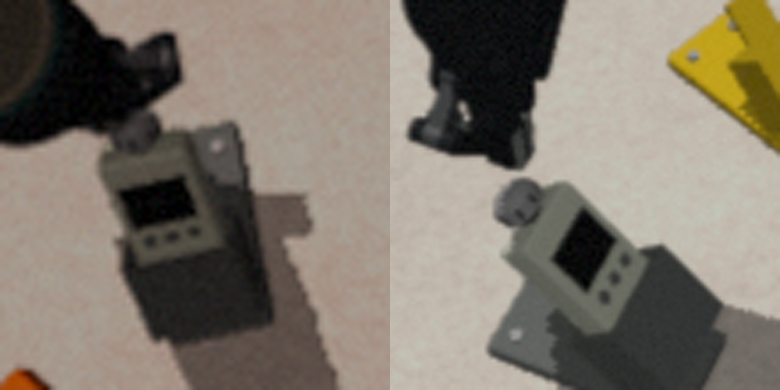

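The closed fingertips are right above the cap in both views: side panel tip at (515,165), cap at (517,200). Now I'll descend slowly.

Call:
move_arm(plan=[[[3, 2, -15], [0, 0, 0], 0], [[0, 0, -8], [0, 0, 0], 0], [[0, 0, -3], [0, 0, 0], 0], [[0, 0, -2], [0, 0, 0], 0], [[0, 0, -2], [0, 0, 0], 0]])

```text
clock: 3.32
eef_pos: [502.5, 211.3, 145.5]
tool_rot: [-3.141, -0.001, 0.235]
force: [-0.6, -0.6, 0.7]
width: -0.0
gripper_force: 0.0
```

Call:
move_arm(plan=[[[0, 0, -1.5], [0, 0, 0], 0], [[0, 0, -1], [0, 0, 0], 0], [[0, 0, -1], [0, 0, 0], 0]])

```text
clock: 3.7
eef_pos: [502.6, 211.4, 142.1]
tool_rot: [-3.141, -0.001, 0.235]
force: [0.3, -0.2, 4.3]
width: -0.2
gripper_force: 2.2
```

Call:
move_arm(plan=[[[0, 0, -1], [0, 0, 0], 0], [[0, 0, -1], [0, 0, 0], 0]])

```text
clock: 3.95
eef_pos: [502.8, 211.4, 140.2]
tool_rot: [-3.141, -0.001, 0.235]
force: [0.6, -0.2, 4.4]
width: -0.2
gripper_force: 2.4
```

Call:
move_arm(plan=[[[0, 0, -1], [0, 0, 0], 0], [[0, 0, 0], [0, 0, 0], 0]])

```text
clock: 4.2
eef_pos: [502.3, 211.3, 138.8]
tool_rot: [-3.142, -0.0, 0.235]
force: [1.1, 0.2, 4.4]
width: -0.2
gripper_force: 2.1
```

Contact at about 142.5; the cap is sliding at 4.4 N. I'll continue until the force climbs.

Call:
move_arm(plan=[[[0, 0, -1], [0, 0, 0], 0], [[0, 0, 0], [0, 0, 0], 0]])

```text
clock: 4.45
eef_pos: [502.0, 211.2, 137.7]
tool_rot: [3.142, 0.001, 0.235]
force: [-1.3, 0.0, 4.7]
width: -0.5
gripper_force: 2.3
```

Call:
move_arm(plan=[[[0, 0, -0.7], [0, 0, 0], 0], [[0, 0, 0], [0, 0, 0], 0]])

```text
clock: 4.7
eef_pos: [501.4, 211.1, 137.0]
tool_rot: [3.141, 0.002, 0.235]
force: [-0.7, -0.4, 5.6]
width: 0.1
gripper_force: 2.9
```

Call:
move_arm(plan=[[[0, 0, -0.7], [0, 0, 0], 0], [[0, 0, 0], [0, 0, 0], 0]])

```text
clock: 4.95
eef_pos: [501.2, 211.0, 136.5]
tool_rot: [3.141, 0.002, 0.235]
force: [-2.8, -0.4, 8.5]
width: 0.1
gripper_force: 4.1
```

Call:
move_arm(plan=[[[0, 0, -0.8], [0, 0, 0], 0], [[0, 0, 0], [0, 0, 0], 0]])

```text
clock: 5.2
eef_pos: [501.3, 211.1, 136.3]
tool_rot: [3.141, 0.002, 0.235]
force: [-2.6, -0.5, 12.7]
width: -0.0
gripper_force: 6.5
```

Call:
move_arm(plan=[[[0, 0, -0.8], [0, 0, 0], 0], [[0, 0, 0], [0, 0, 0], 0]])

```text
clock: 5.45
eef_pos: [501.3, 211.1, 136.1]
tool_rot: [3.142, 0.001, 0.235]
force: [-4.8, -1.9, 17.9]
width: -0.1
gripper_force: 9.0
```

Force climbs stiffly, so the cap is home. Lift, open and tilt 15° outward.

Call:
move_arm(plan=[[[0, 0, 15], [0, 0, 0], 0], [[0, 0, 25], [0, 0, 0], 0.5], [[-10, -3, 0], [0.7, -3, 0], 1], [[-10, -2, 0], [0.7, -3, 0], 1], [[-10, -2, 0], [0.7, -3, 0], 1], [[-10, -2, 0], [0.7, -3, 0], 1], [[-7, -2, 0], [0.7, -3, 0], 1], [[0, 0, 0], [0, 0, 0], 1]])

```text
clock: 6.45
eef_pos: [453.1, 199.6, 174.3]
tool_rot: [3.139, -0.266, 0.236]
force: [0.5, 0.3, 0.0]
width: 85.9
gripper_force: 0.0
```

```bash
python3 - <<'E'
from cell import status,cams
import cv2,numpy as np
from scipy.spatial.transform import Rotation as R
a=cams.get_image("top")[160:250,120:210];b=cams.get_image("side")[195:325,150:280]
s=status.read_state();print(s["eef_pos"],s["force"],s["width"],R.from_euler("xyz",s["tool_rot"]).as_matrix().round(3))
cv2.imwrite("pics/pre.png",np.hstack([cv2.resize(x,(390,390),interpolation=cv2.INTER_CUBIC) for x in(a,b)]))
E
```

```text
[456.13469593 200.93322035 175.10833332] [-0.16197777  1.03593232 -0.36752328] 85.32436381422815 [[ 0.937  0.233  0.26 ]
 [ 0.225 -0.973  0.061]
 [ 0.267  0.001 -0.964]]
```

View pics/pre.png

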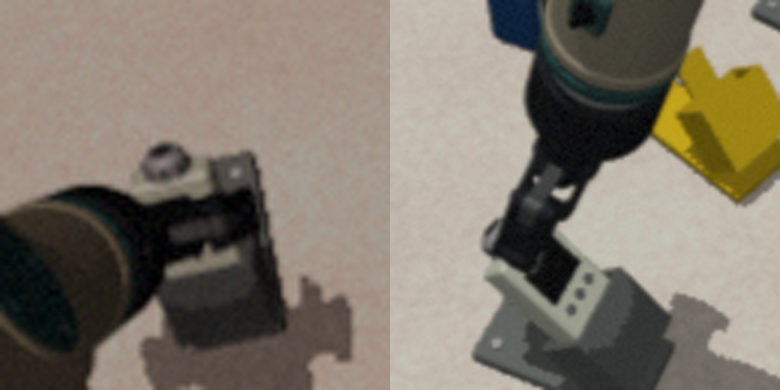

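The open fingers straddle the screen, and the cap sits against the case at (165,160) in the left panel. Descend along the tool axis and close.

Call:
move_arm(plan=[[[5, 1, -20], [0, 0, 0], 1], [[5, 1, -20], [0, 0, 0], 1], [[5, 1, -20], [0, 0, 0], 1], [[5, 1, -20], [0, 0, 0], 1], [[3, 0.5, -11], [0, 0, 0], 1]])

```text
clock: 7.18
eef_pos: [476.9, 200.8, 101.8]
tool_rot: [3.128, -0.248, 0.236]
force: [0.2, -0.3, 0.8]
width: 85.6
gripper_force: 0.0
```

Call:
move_arm(plan=[[[0, 0, 0], [0, 0, 0], 0.7], [[0, 0, 0], [0, 0, 0], 0.6], [[0, 0, 0], [0, 0, 0], 0.4], [[0, 0, 0], [0, 0, 0], 0.2], [[0, 0, 0], [0, 0, 0], 0.2]])

```text
clock: 7.8
eef_pos: [476.0, 201.4, 103.7]
tool_rot: [3.127, -0.25, 0.238]
force: [-1.5, -0.5, 6.5]
width: 50.3
gripper_force: 61.8
```

```bash
python3 - <<'E'
from cell import status,cams
import cv2,numpy as np
a=cams.get_image("top")[160:250,120:210];b=cams.get_image("side")[215:325,160:270]
s=status.read_state();print(s["qpos"].round(3) if hasattr(s["qpos"],"round") else s["qpos"],s["eef_pos"],s["force"],s["torque"],s["width"])
cv2.imwrite("pics/grip.png",np.hstack([cv2.resize(x,(390,390),interpolation=cv2.INTER_CUBIC) for x in(a,b)]))
E
```

```text
[-0.349  0.587 -0.228  2.224  1.118  0.233 -2.941] [476.00414064 201.38703087 103.71460896] [-2.24045984 -0.41892766  7.2568008 ] [ 0.05600549  0.26634338 -0.00627406] 50.39618829718976
```

View pics/grip.png

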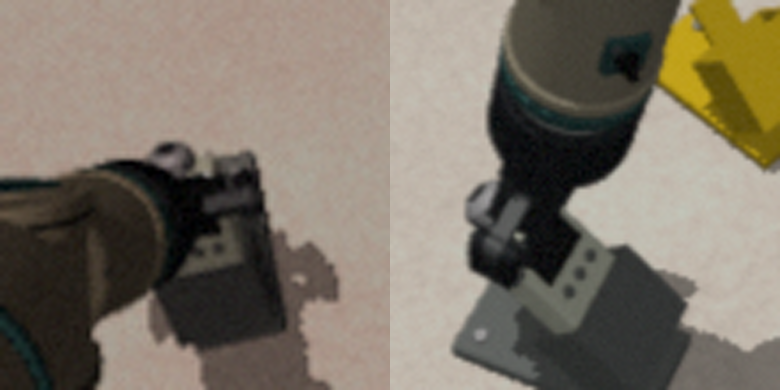

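The fingers hold the case only at its upper edge. Joints 6 and 7 sit at their limits, so the descent stopped 18 mm short. I'll identify the arm's kinematics before regripping.

```bash
cat > kin.py <<'E'
import numpy as np, itertools
from scipy.spatial.transform import Rotation as R
from cell import status
def fkR(q,s,c=0):
    r=R.identity()
    for i,a in enumerate("zyzyzyz"): r=r*R.from_euler(a,s[i]*q[i]+(c if i==6 else 0))
    return r
E
python3 - <<'E'
from kin import *
s=status.read_state();q1=np.array(s["qpos"]);R1=R.from_euler("xyz",s["tool_rot"])
q0=np.array([1.113,.628,.038,1.517,-.027,.996,-.02]);R0=R.from_euler("xyz",[-3.13986,0,.3918])
for g in itertools.product([1,-1],repeat=4):
    S=[g[0],1,g[1],1,g[2],1,g[3]]
    d0=fkR(q0,S).inv()*R0;d1=fkR(q1,S).inv()*R1
    print(S,d0.as_rotvec().round(2),d1.as_rotvec().round(2),round((d0.inv()*d1).magnitude(),3))
E
```

```text
[1, 1, 1, 1, 1, 1, 1] [-0.   -0.   -2.35] [ 0.07 -0.07 -2.03] 0.335
[1, 1, 1, 1, 1, 1, -1] [-0.   -0.   -2.39] [ 0.08 -0.05 -1.63] 0.769
[1, 1, 1, 1, -1, 1, 1] [ 0.02  0.05 -2.38] [0.37 0.33 0.17] 2.566
[1, 1, 1, 1, -1, 1, -1] [ 0.02  0.05 -2.42] [0.3  0.41 0.56] 2.992
[1, 1, -1, 1, 1, 1, 1] [-0.02 -0.06 -2.42] [-0.26  0.12 -1.71] 0.74
[1, 1, -1, 1, 1, 1, -1] [-0.02 -0.06 -2.46] [-0.26  0.06 -1.31] 1.16
[1, 1, -1, 1, -1, 1, 1] [-0.   -0.   -2.45] [0.14 0.1  0.49] 2.939
[1, 1, -1, 1, -1, 1, -1] [-0.   -0.   -2.49] [0.12 0.13 0.89] 2.905
[-1, 1, 1, 1, 1, 1, 1] [0.  0.  1.7] [-0.06  0.06 -1.36] 3.058
[-1, 1, 1, 1, 1, 1, -1] [0.   0.   1.66] [-0.07  0.05 -0.95] 2.618
[-1, 1, 1, 1, -1, 1, 1] [ 0.04 -0.04  1.67] [0.3  0.17 0.85] 0.871
[-1, 1, 1, 1, -1, 1, -1] [ 0.04 -0.04  1.63] [0.27 0.24 1.25] 0.5
[-1, 1, -1, 1, 1, 1, 1] [-0.03  0.04  1.64] [-0.31  0.31 -1.03] 2.685
[-1, 1, -1, 1, 1, 1, -1] [-0.03  0.04  1.6 ] [-0.36  0.24 -0.63] 2.255
[-1, 1, -1, 1, -1, 1, 1] [0.   0.   1.61] [-0.   -0.    1.17] 0.441
[-1, 1, -1, 1, -1, 1, -1] [0.   0.   1.57] [-0.   -0.    1.57] 0.003
```

```bash
cat >> kin.py <<'E'
S=[-1,1,-1,1,-1,1,-1];C=np.pi/2
def frames(q):
    r=R.identity();o=[]
    for i,a in enumerate("zyzyzyz"): r=r*R.from_euler(a,S[i]*q[i]); o.append(r.as_matrix())
    return o
def row(q):
    f=frames(q); z=lambda m:m[:,2];y=lambda m:m[:,1]
    return np.c_[[0,0,1],z(f[1]),z(f[3]),z(f[5]),y(f[0]),y(f[2])]
E
python3 - <<'E'
from kin import *
s=status.read_state();q1=np.array(s["qpos"])
q0=np.array([1.113,.628,.038,1.517,-.027,.996,-.02])
M=np.r_[row(q0),row(q1)];b=np.r_[[248.2,-600.7,231.3],s["eef_pos"]]
x=[284.8,420.8,314.3,167.4+150]
for L in(300,310,320,330,340):
  for o in(-12,12,0): print(L,o,(M@[284.8,420.8,314.3,L,o,o]-b).round(1))
l=np.linalg.lstsq(M,b,rcond=None);print(l[0].round(1),l[3].round(2),(M@l[0]-b).round(1))
E
```

```text
300 -12 [ -54.5  126.6  -76.3 -101.9  -43.9  -54.4]
300 12 [ -11.2  147.1  -76.8 -122.4   -0.9  -51.4]
300 0 [ -32.8  136.8  -76.6 -112.1  -22.4  -52.9]
310 -12 [-54.5 126.6 -86.3 -99.5 -43.4 -64.1]
310 12 [ -11.2  147.1  -86.8 -119.9   -0.4  -61.1]
310 0 [ -32.8  136.8  -86.6 -109.7  -21.9  -62.6]
320 -12 [-54.5 126.6 -96.3 -97.1 -43.  -73.8]
320 12 [ -11.1  147.1  -96.8 -117.5    0.   -70.8]
320 0 [ -32.8  136.8  -96.6 -107.3  -21.5  -72.3]
330 -12 [ -54.5  126.5 -106.3  -94.6  -42.5  -83.4]
330 12 [ -11.1  147.1 -106.8 -115.1    0.4  -80.4]
330 0 [ -32.8  136.8 -106.6 -104.8  -21.   -81.9]
340 -12 [ -54.5  126.5 -116.3  -92.2  -42.1  -93.1]
340 12 [ -11.1  147.1 -116.8 -112.6    0.9  -90.1]
340 0 [ -32.8  136.8 -116.6 -102.4  -20.6  -91.6]
[1880.8  140.3  652.7 1396.5 -568.5  550.4] [2.53 1.99 1.21 0.38 0.13 0.  ] [ 0. -0. -0. -0.  0. -0.]
```

Call:
move_arm(plan=[[[0, 0, 0], [0, 0, 0], 0.5], [[0, 0, 0], [0, 0, 0], 1], [[0, 0, 0], [0, 0, 0], 1], [[-8, -2, 25], [0, 0, 0], 1], [[-8, -2, 25], [0, 0, 0], 1], [[-4, -1, 25], [0, 0, 0], 1], [[0, 0, 20], [0, 0, 0], 1], [[0, 0, 0], [0, 0, 0], 1]])

```text
clock: 8.9
eef_pos: [456.5, 196.0, 198.8]
tool_rot: [3.127, -0.251, 0.237]
force: [0.2, 0.1, -0.4]
width: 85.2
gripper_force: 0.0
```

```bash
cat > log.py <<'E'
from kin import *
s=status.read_state()
with open("log.txt","a") as f: f.write(" ".join(map(str,[*s["qpos"],*s["eef_pos"],*s["tool_rot"]]))+"\n")
print(np.round(s["qpos"],3),np.round(s["eef_pos"],1))
E
python3 log.py
```

```text
[-0.095  0.415 -0.573  2.181  0.75   0.484 -2.589] [456.5 196.  198.8]
```

Call:
move_arm(plan=[[[40, 15, 40], [-0.7, 3, 0], 1], [[40, 15, 40], [-0.7, 3, 0], 1], [[30, 15, 40], [-0.7, 3, 0], 1]])

```text
clock: 9.28
eef_pos: [567.2, 240.0, 317.6]
tool_rot: [3.128, -0.084, 0.236]
force: [0.7, 0.8, -0.6]
width: 85.5
gripper_force: 0.0
```

```bash
python3 log.py
```

```text
[-0.006  0.54  -0.743  1.569  0.45   1.123 -2.187] [567.2 240.  317.6]
```

Call:
move_arm(plan=[[[20, -30, 0], [0, 0, 10], 1], [[20, -30, 0], [0, 0, 10], 1], [[0, -30, 0], [0, 0, 10], 1]])

```text
clock: 9.65
eef_pos: [606.9, 149.0, 315.4]
tool_rot: [3.128, -0.085, 0.765]
force: [-1.0, 0.7, 0.3]
width: 85.4
gripper_force: 0.0
```

```bash
python3 log.py; python3 - <<'E'
from kin import *
D=np.loadtxt("log.txt");q0=np.array([1.113,.628,.038,1.517,-.027,.996,-.02])
qs=[q0,np.array([-0.349,0.587,-0.228,2.224,1.118,0.233,-2.941])]+[d[:7] for d in D];b=np.r_[[248.2,-600.7,231.3],[476.0,201.4,103.7],D[:,7:10].ravel()]
def rows(q):
    f=frames(q); z=lambda m:m[:,2];x=lambda m:m[:,0];y=lambda m:m[:,1]
    return np.c_[[0,0,1],z(f[1]),z(f[3]),z(f[5])],np.c_[y(f[0]),y(f[2]),y(f[4])],np.c_[x(f[0]),x(f[2]),x(f[4])]
A=[rows(q) for q in qs]
for k in([0],[0,1],[0,2]):
    M=np.vstack([np.hstack([a[i] for i in k]) for a in A]);l=np.linalg.lstsq(M,b,rcond=None);print(k,l[0].round(1),l[3].round(2),(M@l[0]-b).round(1))
E
```

```text
[ 0.261  0.601 -0.9    1.544  0.499  1.149 -1.528] [606.9 149.  315.4]
[0] [270.8 601.7 353.2 341.3] [3.93 1.99 0.72 0.16] [27.3 11.5 -6.7  0.7 24.5  7.2 -6.  11.7  8.5 -6.8  4.  -3.9 -2.7 -0.8
 -5.1]
[0, 1] [337.4 558.2 382.3 350.4 -11.6 -15.9  -0.9] [3.97 3.55 2.3  0.92 0.5  0.38 0.14] [ 0.1 -0.1  0.2 -0.2  0.2 -0.1  0.2  0.  -0.1 -0.  -0.1 -0.  -0.1 -0.
  0. ]
[0, 2] [376.7 583.7 402.2 412.1  10.9 -44.9  16.2] [4.37 3.56 1.58 0.67 0.52 0.13 0.08] [25.9 14.9  0.1  0.7  3.8  3.9 -2.1 -2.1 -3.6  0.1  2.  -0.3  2.6  1.2
 -0.1]
```

```bash
cat >> kin.py <<'E'
X7=np.array([337.4,558.2,382.3,350.4,-11.6,-15.9,-.9])
LO=np.array([-3.06,-.37,-1.25,.18,-1.1,.23,-2.94]);HI=np.array([3.06,2.12,1.32,2.47,4.24,1.98,2.94])
def fk(q):
    f=frames(q);p=np.c_[[0,0,1],f[1][:,2],f[3][:,2],f[5][:,2],f[0][:,1],f[2][:,1],f[4][:,1]]@X7
    return p,R.from_matrix(f[6])*R.from_euler("z",C)
def err(q,p,r):
    a,b=fk(q);return np.r_[p-a,300*(r*b.inv()).as_rotvec()]
def step(q,p,r,n=15):
    for _ in range(n):
        e=err(q,p,r);J=np.array([(err(q+1e-5*np.eye(7)[i],p,r)-e)/-1e-5 for i in range(7)]).T
        q=np.clip(q+J.T@np.linalg.solve(J@J.T+100*np.eye(6),e),LO,HI)
    return q
E
cat > sim.py <<'E'
from kin import *
s=status.read_state();q=np.array(s["qpos"]);p,r=np.array(s["eef_pos"]),R.from_euler("xyz",s["tool_rot"])
def tool(yaw,tilt=0):
    ax=np.array([-np.sin(.234),np.cos(.234),0]);return R.from_rotvec(-tilt*ax)*R.from_euler("xyz",[np.pi,0,yaw])
def go(q,p,r,p2,r2,n):
    rv=(r2*r.inv()).as_rotvec()
    for k in range(1,n+1): q=step(q,p+(p2-p)*k/n,R.from_rotvec(rv*k/n)*r)
    print(p2,np.round(q,2),"err",np.abs(err(q,p2,r2)).max().round(1));return q,p2,r2
for yaw,mids in((.234,[]),(.234+np.pi,[1.8])):
    a=(q,p,r);print("yaw",yaw)
    for m in mids: a=go(*a,np.array([550,150,315.]),tool(m),15)
    a=go(*a,np.array([550,150,315.]),tool(yaw),15)
    a=go(*a,np.array([473,204,180.]),tool(yaw),10)
    a=go(*a,np.array([473,204,83.]),tool(yaw),10)
    a=go(*a,np.array([540,220,157.]),tool(yaw),10)
    a=go(*a,np.array([600,220,260.]),tool(yaw),10)
    a=go(*a,np.array([620,220,270.]),tool(yaw,.75),15)
E
python3 sim.py
```

```text
yaw 0.234
[550. 150. 315.] [ 0.17  0.52 -0.77  1.62  0.38  1.16 -2.02] err 0.0
[473. 204. 180.] [-0.    0.59 -0.69  1.93  0.51  0.8  -2.31] err 0.0
[473. 204.  83.] [-0.1   0.72 -0.55  2.01  0.67  0.6  -2.45] err 0.0
[540. 220. 157.] [-0.03  0.7  -0.66  1.77  0.55  0.86 -2.28] err 0.0
[600. 220. 260.] [ 0.01  0.67 -0.71  1.5   0.46  1.14 -2.13] err 0.0
[620. 220. 270.] [ 0.4   0.77 -1.25  2.16  1.79  0.96 -2.94] err 94.0
yaw 3.375592653589793
[550. 150. 315.] [ 0.36  0.66 -1.18  1.61  0.63  1.3  -0.69] err 0.0
[550. 150. 315.] [ 0.39  0.7  -1.25  1.61  0.68  1.33  0.84] err 0.0
[473. 204. 180.] [ 0.23  0.76 -1.14  1.93  0.83  1.02  0.51] err 0.0
[473. 204.  83.] [ 0.15  0.89 -1.    2.    1.02  0.87  0.37] err 0.0
[540. 220. 157.] [ 0.18  0.86 -1.08  1.77  0.87  1.07  0.59] err 0.0
[600. 220. 260.] [ 0.19  0.82 -1.14  1.5   0.76  1.31  0.78] err 0.0
[620. 220. 270.] [ 0.21  0.56 -0.97  2.17  1.87  0.66 -0.36] err 0.0
```

A vertical grasp with the gripper half-turned works in the model, including the final turn. I'll turn +150° while clear.

Call:
move_arm(plan=[[[-6, 0, 0], [0, 0, 10], 1], [[-6, 0, 0], [0, 0, 10], 1], [[-6, 0, 0], [0, 0, 10], 1], [[-6, 0, 0], [0, 0, 10], 1], [[-6, 0, 0], [0, 0, 10], 1], [[-6, 0, 0], [0, 0, 10], 1], [[-6, 0, 0], [0, 0, 10], 1], [[-6, 0, 0], [0, 0, 10], 1], [[-6, 0, 0], [0, 0, 10], 1], [[-6, 0, 0], [0, 0, 10], 1]])

```text
clock: 10.9
eef_pos: [545.5, 150.3, 315.8]
tool_rot: [3.13, -0.087, 2.511]
force: [0.1, 0.3, 0.2]
width: 85.7
gripper_force: 0.0
```

Call:
move_arm(plan=[[[0, 5, 0], [0, 0, 10], 1], [[0, 5, 0], [0, 0, 10], 1], [[0, 5, 0], [0, 0, 10], 1], [[0, 5, 0], [0, 0, 10], 1], [[0, 5, 0], [0, 0, 9.5], 1]])

```text
clock: 11.52
eef_pos: [545.8, 175.6, 315.8]
tool_rot: [3.129, -0.089, -2.908]
force: [-0.6, -1.2, 1.4]
width: 85.5
gripper_force: 0.0
```

```bash
cat > chk.py <<'E'
from sim import *
want=tool(.234+np.pi)
print("now",p.round(1),q.round(2),"turn needed deg",np.degrees((want*r.inv()).as_rotvec()).round(1),"to hover",(np.array([473,204,180])-p).round(1))
E
python3 chk.py | tail -1
```

```text
now [545.8 175.6 315.8] [ 0.3   0.74 -1.23  1.52  0.64  1.44  0.84] turn needed deg [ 0.5 -5.1  0. ] to hover [ -72.8   28.4 -135.8]
```

Call:
move_arm(plan=[[[-18, 7, -15], [0.1, -1.3, 0], 1], [[-18, 7, -40], [0.1, -1.3, 0], 1], [[-18, 7, -40], [0.1, -1.3, 0], 1], [[-18.8, 7.4, -40.8], [0.2, -1.2, 0], 1], [[0, 0, 0], [0, 0, 0], 1]])

```text
clock: 12.15
eef_pos: [469.7, 202.9, 178.7]
tool_rot: [-3.141, -0.005, -2.909]
force: [0.2, 0.0, -0.0]
width: 85.6
gripper_force: 0.0
```

```bash
python3 chk.py | tail -1;python3 - <<'E'
from cell import cams
import cv2,numpy as np
a=cams.get_image("top")[160:250,120:210];b=cams.get_image("side")[215:325,160:270]
cv2.imwrite("pics/pre2.png",np.hstack([cv2.resize(x,(390,390),interpolation=cv2.INTER_CUBIC) for x in(a,b)]))
E
```

```text
now [469.7 202.9 178.7] [ 0.23  0.76 -1.13  1.93  0.82  1.01  0.52] turn needed deg [ 0.1 -0.3  0.1] to hover [3.3 1.1 1.3]
```

View pics/pre2.png

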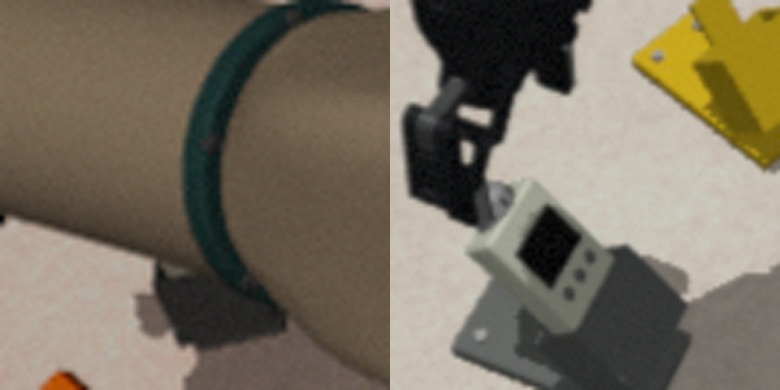

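The meter is still seated with its cap home. The near finger's tip is at (465,215) in the side panel. Descend and close.

Call:
move_arm(plan=[[[4, 1.5, -20], [0, 0, 0], 1], [[0, 0, -20], [0, 0, 0], 1], [[0, 0, -20], [0, 0, 0], 1], [[0, 0, -20], [0, 0, 0], 1], [[0, 0, -16], [0, 0, 0], 1], [[0, 0, 0], [0, 0, 0], 1]])

```text
clock: 13.0
eef_pos: [476.3, 205.2, 84.5]
tool_rot: [3.14, -0.001, -2.913]
force: [0.5, 0.5, -0.4]
width: 85.2
gripper_force: 0.0
```

Call:
move_arm(plan=[[[0, 0, 0], [0, 0, 0], 0.7], [[0, 0, 0], [0, 0, 0], 0.6], [[0, 0, 0], [0, 0, 0], 0.4], [[0, 0, 0], [0, 0, 0], 0.2], [[0, 0, 0], [0, 0, 0], 0.2]])

```text
clock: 13.62
eef_pos: [477.4, 205.9, 86.8]
tool_rot: [3.14, 0.003, -2.913]
force: [-0.6, -0.8, 6.1]
width: 51.3
gripper_force: 61.7
```

Gripped at 51 mm, 62 N. Now I'll draw it out along the axis (0.663, 0.157, 0.732).

Call:
move_arm(plan=[[[4, 0.9, 4.4], [0, 0, 0], 0.2], [[6.6, 1.6, 7.3], [0, 0, 0], 0.2], [[6.6, 1.6, 7.3], [0, 0, 0], 0.2]])

```text
clock: 14.0
eef_pos: [494.8, 210.0, 105.4]
tool_rot: [3.139, 0.002, -2.913]
force: [0.9, 0.7, -1.0]
width: 51.7
gripper_force: 62.4
```

Call:
move_arm(plan=[[[6.6, 1.6, 7.3], [0, 0, 0], 0.2], [[6.6, 1.6, 7.3], [0, 0, 0], 0.2], [[10, 2.4, 11], [0, 0, 0], 0.2], [[10, 2.4, 11], [0, 0, 0], 0.2], [[10, 2.4, 11], [0, 0, 0], 0.2], [[10, 2.4, 11], [0, 0, 0], 0.2], [[10, 2.4, 15], [0, 0, 0], 0.2], [[10, 2.4, 25], [0, 0, 0], 0.2]])

```text
clock: 15.0
eef_pos: [567.6, 227.2, 203.8]
tool_rot: [3.14, 0.0, -2.913]
force: [0.3, 0.6, -0.7]
width: 51.3
gripper_force: 62.5
```

```bash
sed -i '/^for yaw/,$d' sim.py; python3 - <<'E'
from sim import *
print(q.round(2))
a=(q,p,r)
a=go(*a,np.array([600,230,270.]),r,8)
ax=np.array([-np.sin(.234),np.cos(.234),0])
for t in (15,30,43): a=go(*a,np.array([600+t,230,270.]),R.from_rotvec(-np.radians(t)*ax)*r,6)
from cell import cams
import cv2
x=cams.get_image("side")[160:340,140:320]
cv2.imwrite("pics/out.png",cv2.resize(x,(540,540),interpolation=cv2.INTER_CUBIC))
E
```

```text
[ 0.17  0.84 -1.1   1.64  0.8   1.18  0.67]
[600. 230. 270.] [ 0.17  0.81 -1.13  1.47  0.74  1.33  0.78] err 0.0
[615. 230. 270.] [ 0.23  0.71 -1.13  1.7   0.91  1.02  0.62] err 0.0
[630. 230. 270.] [ 0.22  0.6  -1.02  1.93  1.25  0.71  0.28] err 0.0
[643. 230. 270.] [ 0.18  0.58 -0.94  2.11  1.85  0.65 -0.31] err 0.0
```

View pics/out.png

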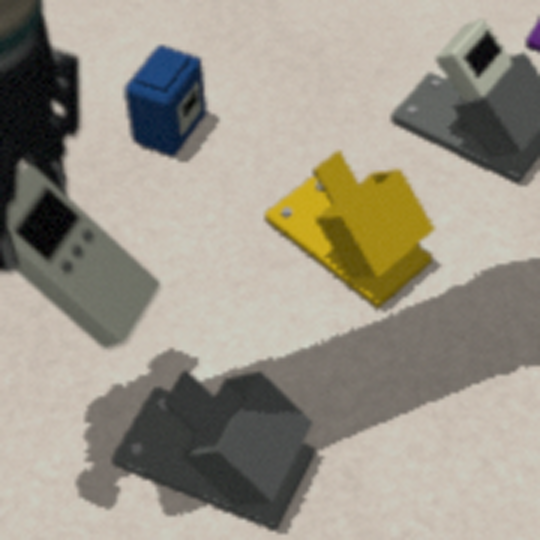

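The meter is out of its dock and held: foot at (110,345) in the crop, empty dock below. Raise it and turn it upright.

Call:
move_arm(plan=[[[15, 1, 35], [0, 0, 0], 0.2], [[15, 1, 35], [0, 0, 0], 0.2], [[5, 0, 5], [1.1, -4.9, 0], 0.2], [[5, 0, 0], [1.1, -4.9, 0], 0.2], [[5, 0, 0], [1.1, -4.9, 0], 0.2], [[5, 0, 0], [1.1, -4.9, 0], 0.2], [[5, 0, 0], [1.1, -4.9, 0], 0.2]])

```text
clock: 15.92
eef_pos: [622.1, 229.4, 278.5]
tool_rot: [-3.14, 0.442, -2.912]
force: [0.2, -0.4, -0.8]
width: 51.4
gripper_force: 63.0
```

Call:
move_arm(plan=[[[4, 0, 0], [0.9, -3.9, 0], 0.2], [[4, 0, 0], [0.9, -3.9, 0], 0.2], [[4, 0, 0], [0.9, -3.9, 0], 0.2], [[4, 0, 0], [0.9, -3.9, 0], 0.2], [[0, 0, 0], [0.5, -2.2, 0], 0.2], [[0, 0, 0], [0, 0, 0], 0.2]])

```text
clock: 16.68
eef_pos: [637.2, 229.5, 277.6]
tool_rot: [-3.138, 0.757, -2.91]
force: [0.0, 0.4, -1.6]
width: 51.1
gripper_force: 63.0
```

```bash
python3 - <<'E'
from sim import *
print(q.round(2),p.round(1),"tilt deg",np.degrees(np.arccos(-r.as_matrix()[2,2])).round(1),r.as_matrix()[:,1].round(3))
from cell import cams
import cv2
x,y=cams.get_image("side"),cams.get_image("top")
cv2.imwrite("pics/up.png",np.hstack([cv2.resize(v,(400,400),interpolation=cv2.INTER_CUBIC) for v in (x[100:320,90:310],y[70:250,80:260])]))
E
```

```text
[ 0.16  0.55 -0.91  2.12  1.84  0.63 -0.32] [637.2 229.5 277.6] tilt deg 43.3 [-0.227  0.974 -0.003]
```

View pics/up.png

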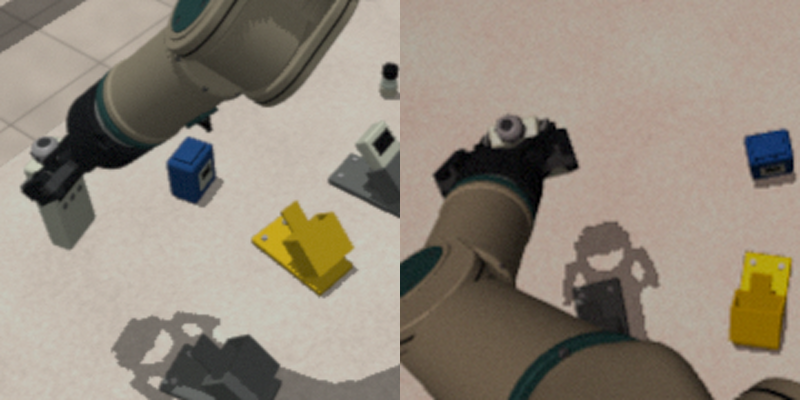

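```bash
python3 - <<'E'
from sim import *
from fit import proj
g=p-19*r.as_matrix()[:,2]; h=np.array([.973,.232,0]);w=np.array([-.232,.973,0])
f=lambda n,v:((proj(n,v)-([90,100] if n=="side" else [80,70]))*(400/220 if n=="side" else 400/180)+([0,0] if n=="side" else [400,0])).round(0)
for t in(-12,0,12):
    t=np.radians(t);A=h*np.sin(t)+np.array([0,0,np.cos(t)]);X=h*np.cos(t)-np.array([0,0,np.sin(t)])
    c=g-1*X-100*A
    print(np.degrees(t),"foot z",c[2].round(),"cap",f("side",c+130*A),f("top",c+130*A),"foot corners",[f("side",c+a*13*X+b*26*w).tolist() for a,b in((1,1),(-1,1),(-1,-1))])
E
```

```text
-12.000000000000002 foot z 194.0 cap [ 52. 148.] [511. 131.] foot corners [[31.0, 237.0], [52.0, 247.0], [79.0, 213.0]]
0.0 foot z 192.0 cap [ 47. 146.] [510. 125.] foot corners [[48.0, 245.0], [69.0, 253.0], [96.0, 219.0]]
12.000000000000002 foot z 195.0 cap [ 41. 144.] [509. 120.] foot corners [[65.0, 252.0], [84.0, 256.0], [111.0, 221.0]]
```

The observed foot corners, (48,238), (67,248) and (95,212), match the upright model to within about 2°. The foot is about 190 mm up, so I'll let it settle one row and hand in.

Call:
move_arm(plan=[[[0, 0, 0], [0, 0, 0], 0.2], [[0, 0, 0], [0, 0, 0], 0.2]])

```text
clock: 17.02
eef_pos: [638.6, 229.5, 278.8]
tool_rot: [-3.139, 0.759, -2.912]
force: [-0.5, 0.5, -1.0]
width: 51.4
gripper_force: 63.0
```

```bash
python3 -c "
from cell import ctrl;print(ctrl.finish_job())"
```

```text
the job is handed in; nothing more can be done
None
```

I handed the job in at about 17 s, with no verdict returned: the cap was pressed home in the dock, and the meter was drawn out and is held upright and still, its foot about 190 mm above the bench, after one regrip.

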